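# Index the turntable and swing the probe over the gauge

## Task

Set up the roundness check by pushing only, gripping and lifting nothing: first push the turntable's pointer bar round until it points straight at the middle of the round post (not the square block), then push the probe arm round until its stylus hangs over the middle of the steel gauge that stands on the turntable. Push gently, do not touch the gauge itself, leave the things round about where they are, and finish with the hand clear.

Things in the scene. Friction and masses are not known exactly. Their poses are not given: they have to be found in the camera images.
- stage: The fixture, fixed on a black granite plate whose top is 40 mm above the work surface. Origin: on the granite, on the turntable's axis ('up' below = height over this origin). x: pointer direction at joint 0; probe column on the -x side. Foot plate 8 mm thick, x -220 to +70 mm, 110 mm wide. Turntable disc 120 mm across, top 45 mm up.
- turntable (a joint): Turntable angle about its vertical axis, rad, counter-clockwise from above; at 0 the pointer bar lies along the stage's +x. Stops at -1.5 and 1.5. Stiff bearing (0.22 N m, about 2 N at the bar's end): stays where it is left.
- pointer_tip (a point): Tip of the pointer, 142 mm from the turntable's axis, 38 mm up: a steel bar 14 mm wide and 14 mm tall (31 to 45 mm up) sticking out radially from the rim (60 mm from the axis) to 120 mm, then a cone to this tip. Axes: x outward along the bar, z up. Push the bar sideways 75 to 115 mm from the axis; below it lie only granite and the foot plate.
- round_post: Upright plain round steel post, 26 mm across and 72 mm tall, fixed on the granite 165 to 200 mm from the turntable's axis, to one side or the other of where the pointer starts. Origin: centre of its underside.
- square_block: Square steel block 36 x 36 mm and 40 mm tall, fixed on the granite on the other side of the pointer. Not the one to point at. Origin: centre of its underside.
- probe_arm (a joint): Probe arm angle about its column, rad, counter-clockwise from above; at 0 the arm lies along the stage's +x, over the turntable's axis. Starts swung aside at 1.0 to 1.4 (towards the stage's +y); over the gauge it reads about 0. Stops at -0.7 and 1.75. Friction 0.10 N m (1 N at 100 mm): stays where it is left.
- probe_pivot (a point): On the axis of the probe arm's column, 170 mm from the turntable's axis on the stage's -x side, 127 mm up (mid-height of the arm). Axes as the stage's. Hub 34 mm across, top 139 mm up; column 22 mm thick.
- stylus_tip (a point): Lowest point of the stylus hanging from the probe arm's free end, 170 mm from the column's axis, 104 mm up (9 mm above the gauge). The arm is a level grey bar 12 mm wide, 12 mm tall (121 to 133 mm up), 170 mm long. Push it sideways about 100 mm from the column, fingertips 103 to 118 mm up to pass over the gauge. Axes: x along the arm outward, z up.
- gauge: Plain steel cylinder, 44 mm across and 50 mm tall, standing loose on the turntable within 9 mm of its axis; turns with it. Origin: centre of its underside, 45 mm up; its top is 95 mm up.
- magnet_base: Loose red magnet base, 50 x 45 x 50 mm with a small black knob, standing on the granite. Bystander. Origin: centre of its underside.
- ring_gauge: Loose dark steel ring, 64 mm across, hole 40 mm, 18 mm tall, on the granite. Bystander. Origin: centre of its underside.
- brass_weight: Loose brass weight with a knob, 36 mm across and 50 mm tall, on the granite. Bystander. Origin: centre of its underside.
There are look-alikes about, which are no part of the job. Leave any green look-alike of the gauge alone.

How it is judged:
On the way, in this order (a step that is already met when the one before it is completed fails the run):
1. the pointer is at rest aimed at the round post, the probe arm still swung aside (y of round_post in the frame of pointer_tip between -0.01 and 0.01 m and x of round_post in the frame of pointer_tip above 0 m and velocity of joint turntable between -0.05 and 0.05 rad/s and value of joint probe_arm above 0.5 rad), for 0.2 s.
2. the stylus hangs still over the gauge (horizontal distance between stylus_tip and gauge below 0.014 m and velocity of joint probe_arm between -0.05 and 0.05 rad/s), for 0.2 s.
At the end, for the whole second after the job is handed in: The line of the pointer passes within 10 mm of the round post's axis; the stylus tip is within 14 mm, seen from above, of the gauge's axis; the gauge stands upright on the turntable within 30 mm of its axis; all at rest (all of step 2 and y of round_post in the frame of pointer_tip between -0.01 and 0.01 m and x of round_post in the frame of pointer_tip above 0 m and angle between gauge's own z axis and vertical below 0.1 rad and horizontal distance between gauge and stage below 0.03 m and height (world z) of gauge above 0.08 m and velocity of joint turntable between -0.05 and 0.05 rad/s and linear speed of gauge below 0.01 m/s); the robot touches nothing.
It fails at once if the robot touches the gauge (contact force between gauge and the fingers above 1 N or contact force between gauge and the arm above 1 N).
It fails at once if the gauge tips or leaves the turntable (angle between gauge's own z axis and vertical above 0.3 rad or height (world z) of gauge above 0.1 m or height (world z) of gauge below 0.075 m).
It fails at once if the fixture is pinched or shoved hard (over 25 N) (contact force between stage and the fingers above 25 N or contact force between stage and the arm above 25 N).
It fails at once if a bystander is pushed more than 15 mm or lifted (distance of any of magnet_base, ring_gauge, brass_weight from where it was at the start of the episode above 0.015 m).
It also fails if it takes over 72 s, if anything falls off the work surface, if the arm or the gripper's body presses on something with over 40 N, if the wrist force passes 120 N, or if a joint passes its speed limit or range.

## Robot

A 7-joint arm with a two-finger parallel gripper is mounted at the origin on the work surface. World frame = base frame: x ahead of the robot, y to its left, z up, the work surface at z = 0. Lengths are in m, angles in rad, forces in N, time in s.
With the tool pointing down it reaches from about 0.4 to 0.875 m from the base axis. Payload 19.3 kg.
Tool frame: the origin (TCP) lies at the very end of the fingers, on their centre line; the grasp point (between the pads) lies 19 mm behind it; z points along the fingers, y is the line along which they close (so a half turn about z gives the same grasp; the last joint's range is limited). The gripper opens to 85 mm and grips with 20 to 120 N. Pads are 22 mm wide; open, the fingers measure 114 mm over their backs; the gripper's body (76 mm by 85 mm) begins 54 mm behind the grasp point. The pads swing forward as they close: fully open they stand 13 mm farther back than shut.
Start: joints at [1.264, 0.521, -0.036, 1.599, 0.021, 1.021, -0.113], TCP at [0.147, -0.608, 0.231] pointing down, gripper open.
Joint ranges: [-2.91, 2.91], [-0.3, 2.13], [-1.5, 1.42], [0.17, 2.43], [-1.26, 4.41], [0.16, 1.93], [-2.52, 2.52]. Speed limits (rad/s): [1.89, 1.89, 2.39, 2.39, 3.01, 3.01, 3.01].

## Interface

Orientations are given as [roll, pitch, yaw] about the fixed x, y, z axes, in that order (R = Rz(yaw) Ry(pitch) Rx(roll)).
In Python, from workcell import bot gives the robot as it stands. The module is installed in compiled form; this text tells all that it offers.
- The arm moves only by the tool apply_moves, never from a script. Its arguments are lists of equal length, an entry for each row: "claw": the finger opening in m, from 0 to 0.0854; "xyz": the shift along the tool's x, y, z in m, a list of three; "twist": the turn, a rotation vector about the tool's x, y, z in rad, a list of three. A call has 1 to 20 rows; each row shifts and turns the commanded pose from where the row before left it, along the tool's axes as they then stand; what a row does not reach is not made up. A row lasts 1/10 s, in which the tool goes at most 50 mm and 8.59 degrees, less where a joint would pass 70% of its speed; a pose out of reach is approached as far as the arm can. A call with a gripper value outside its range is refused whole. The fingers move at their own pace and stop on an object; "force" is the grip in N (left out, the last holds). Time passes only in rows, so rows that do not move let the fingers close. It gives the time, the measured TCP pose, the force, the opening and the grip force at its end, in the units of the state.
- bot.observe(): the state, without advancing time (a new reading comes with each control period).
- bot.grab_frame(name): name is "scene" or "top"; returns a dict with "img" (384x512x3 uint8, red, green, blue), "vfov" (degrees; the focal length in pixels is half the picture's height over the tangent of half this angle, whatever the lens; pixels are square), "cx", "cy" (the principal point, pixels), "view" (4x4, takes a point from world to camera coordinates). Camera axes: x right, y up, looking along -z (the intrinsics and any distortion apply to the point x, -y, -z); pixel columns grow to the right and rows downward; lengths in m; the calibration is good to about 2 mm. A picture is of the moment at which its call begins. There is no depth.
- bot.job_done(): hands the job in; it is judged then, once.
Trained networks look in the newest picture that a camera, given by its name, has taken for a name from the list of things; names that differ only in an ending like _2 or _b are one class to them, and where a whole thing is asked for, a point or a joint stands for the part that bears it (a point fixed in the world has none). Each returns a list of dicts, best first, with "score" (0 to 1); they miss things now and then, are a little off and sometimes report something else, mostly with a low value. They report only what shows in the picture. A call takes as long as a camera call. They do not tell look-alikes from the thing itself.
- bot.find_in(camera, query): "position" ([x, y, z] in m, in world coordinates, good to about 4 mm: the middle of the surface that is visible of it).
The state is a dict: "clock": time; "qpos": joint angles; "qd": joint speeds; "joint_efforts": joint torques, N m; "position": TCP position; "tool_rot": TCP orientation; "force": force on the tool from outside, world axes, zero at the start; "moment": the same for the moment, N m; "grip_width": finger opening in m; "finger_force": force on a finger pad.
Only numpy, scipy, OpenCV 4.12 (cv2) and the standard library are available. Lean on these libraries where they do the work, as an engineer would, in place of code of your own. Each camera call takes 0.05 s, during which the arm holds its last target. There are 200 camera calls.

## Working session

There is one attempt and no reset: what is moved stays moved. The work goes in short steps, Python scripts to look and compute and a tool call to move; the robot and the scene stay as the last step left them, time stands still between calls to the robot, and variables do not carry over. Pictures are saved under pics/ and viewed, at most 10 in all, crops included, and the job is handed in when it is done.

Besides the shell and the picture viewer there is one more tool, called after "Emit:" by a JSON object that holds its "op" and its "data". apply_moves: Moves the arm, as the interface text tells. Its arguments: {"type":"object","properties":{"claw":{"type":"array"},"xyz":{"type":"array"},"twist":{"type":"array"},"force":{"type":"number"}},"required":["claw","xyz","twist"]}

```bash
mkdir -p pics
cat > h.py <<'E'
import numpy as np, cv2
from workcell import bot
def grab(cam,name=None):
    f=bot.grab_frame(cam)
    if name: cv2.imwrite('pics/'+name,f['img'][:,:,::-1])
    return f
def proj(f,p):
    V=np.array(f['view']);c=V[:3,:3]@np.array(p)+V[:3,3]
    F=f['img'].shape[0]/2/np.tan(np.radians(f['vfov'])/2)
    return f['cx']+F*c[0]/-c[2], f['cy']+F*(-c[1])/-c[2]
def unproj(f,u,v,z):
    V=np.array(f['view']);R=V[:3,:3];o=-R.T@V[:3,3]
    F=f['img'].shape[0]/2/np.tan(np.radians(f['vfov'])/2)
    d=R.T@np.array([(u-f['cx'])/F,-(v-f['cy'])/F,-1.])
    return o+d*(z-o[2])/d[2]
E
python3 - <<'E'
from h import *
for c in ('scene','top'):
    f=grab(c,c+'0.png'); print({k:v for k,v in f.items() if k!='img'})
    for q in ['stage','turntable','pointer_tip','round_post','square_block','probe_arm','stylus_tip','gauge','magnet_base','ring_gauge','brass_weight']:
        print(c,q,[(np.round(d['position'],3).tolist(),round(d['score'],2)) for d in bot.find_in(c,q)[:3]])
o=bot.observe();print(o['clock'],o['position'],o['tool_rot'],o['grip_width'])
E
```

```text
{'vfov': 47.609092366732, 'cx': 254.0434437395497, 'cy': 189.21128372156167, 'view': array([[ 0.14621557,  0.98906775, -0.01913103, -0.12768425],
       [-0.72233996,  0.11995803,  0.68105436,  0.2569427 ],
       [ 0.67590383, -0.08576164,  0.73198289, -1.44050836],
       [ 0.        ,  0.        ,  0.        ,  1.        ]])}
scene stage [([0.607, 0.003, 0.048], 0.69)]
scene turntable [([0.606, 0.101, 0.086], 0.83), ([0.609, 0.006, 0.049], 0.26), ([0.553, -0.056, 0.172], 0.21)]
scene pointer_tip [([0.608, 0.102, 0.087], 0.79)]
scene round_post [([0.751, 0.222, 0.091], 0.75)]
scene square_block [([0.467, 0.201, 0.075], 0.83), ([0.601, 0.086, 0.135], 0.24)]
scene probe_arm [([0.555, -0.054, 0.174], 0.65), ([0.747, 0.22, 0.093], 0.26)]
scene stylus_tip [([0.556, -0.055, 0.169], 0.58)]
scene gauge [([0.605, 0.086, 0.135], 0.81), ([0.275, 0.318, 0.04], 0.74), ([0.249, 0.243, 0.04], 0.71)]
scene magnet_base [([0.759, 0.032, 0.089], 0.85)]
scene ring_gauge [([0.718, -0.105, 0.06], 0.85)]
scene brass_weight [([0.608, 0.324, 0.07], 0.52)]
{'vfov': 43.37384475230763, 'cx': 266.390796756146,
[... 416 characters left out ...]
0.59, 0.098, 0.084], 0.83), ([0.538, -0.048, 0.171], 0.56)]
top round_post [([0.582, 0.008, 0.049], 0.49), ([0.743, 0.033, 0.089], 0.4)]
top square_block [([0.448, 0.208, 0.084], 0.78)]
top probe_arm [([0.54, -0.049, 0.176], 0.83)]
top stylus_tip [([0.537, -0.046, 0.171], 0.76)]
top gauge [([0.237, 0.246, 0.048], 0.73), ([0.586, 0.011, 0.048], 0.64), ([0.265, 0.314, 0.05], 0.57)]
top magnet_base [([0.746, 0.031, 0.087], 0.58), ([0.598, 0.322, 0.076], 0.2)]
top ring_gauge [([0.708, -0.107, 0.056], 0.83), ([0.585, 0.004, 0.046], 0.69)]
top brass_weight [([0.596, 0.322, 0.076], 0.73)]
1.2 [ 0.14656656 -0.60756248  0.23129479] [-3.14155851e+00  6.31032052e-06  2.36732605e-01] 0.08526713624763879
```

View pics/top0.png

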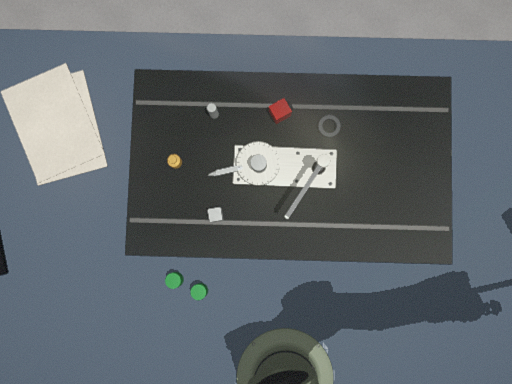

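View pics/scene0.png

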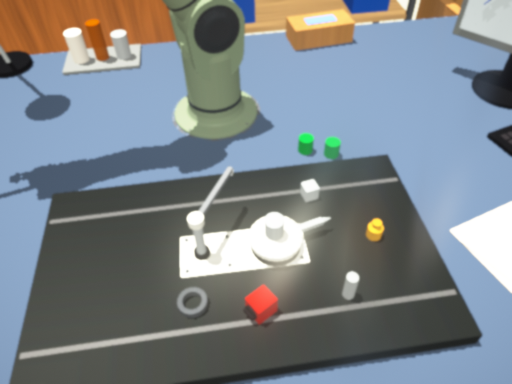

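Top: turntable/gauge about (258,163), pointer tip (210,174), post (213,110), block (215,214), probe hub (324,160) and stylus end (288,216), brass weight (174,160), magnet (280,110), ring (329,126). Scene shows the same things. I take enlarged crops to measure.

Run:
```python
from h import *
a=cv2.imread('pics/top0.png')[90:240,155:355]; cv2.imwrite('pics/c1.png',cv2.resize(a,None,fx=4,fy=4,interpolation=cv2.INTER_CUBIC))
a=cv2.imread('pics/scene0.png')[155:325,165:395]; cv2.imwrite('pics/c2.png',cv2.resize(a,None,fx=3.4,fy=3.4,interpolation=cv2.INTER_CUBIC))
```

```text
(no output)
```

View pics/c1.png

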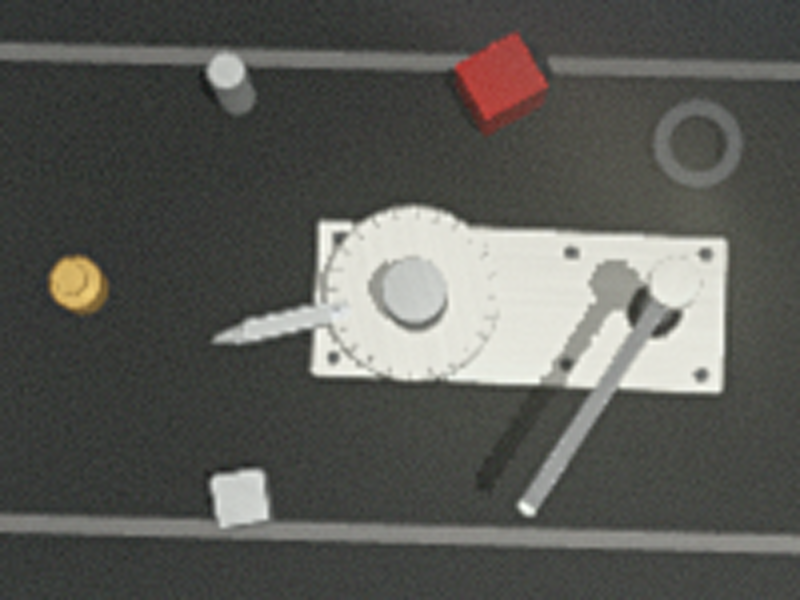

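View pics/c2.png

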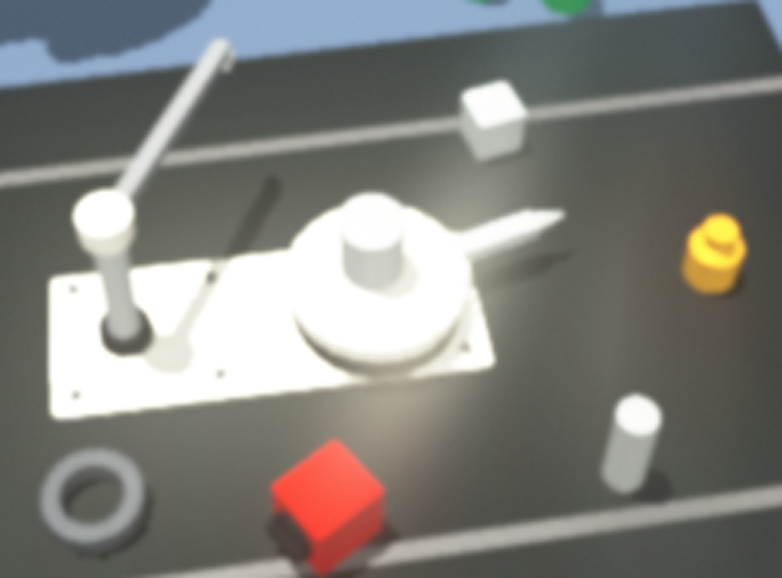

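Crops: both views show the pointer just to the block side of the foot plate's axis, the post on the far side, and the arm swung towards the robot.

Run:
```python
from h import *
T=bot.grab_frame('top');S=bot.grab_frame('scene')
t=lambda x,y,z:unproj(T,(x+.5)/4-.5+155,(y+.5)/4-.5+90,z)[:2].round(4)
s=lambda x,y,z:unproj(S,(x+.5)/3.4-.5+165,(y+.5)/3.4-.5+155,z)[:2].round(4)
print('corners T',[t(x,y,.048) for x,y in((320,220),(727,239),(722,392),(312,375))],'S',s(494,363,.048),s(57,417,.048),s(50,275,.048))
print('disc',t(413,293,.085),s(381,281,.085));print('hub',t(676,283,.179),s(105,213,.179))
print('post',t(227,70,.112),t(238,103,.04),s(638,413,.112))
print('tip',t(213,339,.078),s(563,214,.078));print('gauge',t(414,291,.135),s(373,222,.135))
print('armend',t(527,508,.173),s(218,44,.173)); print('block',t(240,496,.08),s(494,101,.08))
print('magnet',t(510,75,.09),s(335,475,.09),'brass',t(78,280,.08),'ring',t(698,143,.058),s(93,498,.058))
print('base origin T',proj(T,[0,0,0]),'S',proj(S,[0,0,0]))
```

```text
corners T [array([0.6505, 0.1583]), array([ 0.6444, -0.1311]), array([ 0.535 , -0.1292]), array([0.5394, 0.1603])] S [0.6523 0.1606] [ 0.6479 -0.1271] [ 0.5321 -0.1282]
disc [0.5937 0.0896] [0.6012 0.0934]
hub [ 0.5893 -0.0811] [ 0.5922 -0.0777]
post [0.7397 0.2202] [0.7359 0.2207] [0.7406 0.2219]
tip [0.5591 0.2272] [0.5598 0.2292]
gauge [0.5869 0.0876] [0.5907 0.0892]
armend [0.443  0.0106] [0.4504 0.0065]
block [0.4508 0.2043] [0.4485 0.2067]
magnet [0.7474 0.0266] [0.7407 0.04  ] brass [0.5975 0.3221] ring [ 0.7107 -0.1083] [ 0.7151 -0.106 ]
base origin T (np.float64(284.21872777725326), np.float64(376.5238319454506)) S (np.float64(215.46549539375073), np.float64(111.57976653003216))
```

Emit:
{"op": "apply_moves", "data": {"claw": [0,0,0,0,0,0,0,0,0,0,0,0], "xyz": [[0.0296,-0.015,-0.0025],[0.0296,-0.015,-0.0025],[0.0296,-0.015,-0.0025],[0.0296,-0.015,-0.0025],[0.0296,-0.015,-0.0025],[0.0296,-0.015,-0.0025],[0.0296,-0.015,-0.0025],[0.0296,-0.015,-0.0025],[0.0296,-0.015,-0.0025],[0.0296,-0.015,-0.0025],[0.0296,-0.015,-0.0025],[0.0296,-0.015,-0.0025]], "twist": [[0,0,0],[0,0,0],[0,0,0],[0,0,0],[0,0,0],[0,0,0],[0,0,0],[0,0,0],[0,0,0],[0,0,0],[0,0,0],[0,0,0]]}}

```text
clock: 2.5
position: [0.4506, -0.3483, 0.2615]
tool_rot: [3.141, -0.0, 0.237]
force: [0.0, -0.0, 0.4]
grip_width: 0.0002
finger_force: 0.0
```

Emit:
{"op": "apply_moves", "data": {"claw": [0,0,0,0,0,0,0,0,0,0,0,0,0,0,0,0], "xyz": [[0.0141,-0.0327,0],[0.0141,-0.0327,0],[0.0141,-0.0327,0],[0.0141,-0.0327,0],[0.0141,-0.0327,0],[0.0141,-0.0327,0],[0.0141,-0.0327,0],[0.0141,-0.0327,0],[0.0141,-0.0327,0],[0.0141,-0.0327,0],[0.0141,-0.0327,0],[0.0141,-0.0327,0],[0.0141,-0.0327,0],[0.0141,-0.0327,0],[0.0141,-0.0327,0],[0,0,0]], "twist": [[0,0,0],[0,0,0],[0,0,0],[0,0,0],[0,0,0],[0,0,0],[0,0,0],[0,0,0],[0,0,0],[0,0,0],[0,0,0],[0,0,0],[0,0,0],[0,0,0],[0,0,0],[0,0,0]]}}

```text
clock: 4.1
position: [0.5399, 0.1823, 0.2612]
tool_rot: [-3.139, -0.0, 0.242]
force: [-1.1, -0.0, -0.6]
grip_width: -0.0004
finger_force: 0.0
```

Emit:
{"op": "apply_moves", "data": {"claw": [0,0,0,0,0,0,0,0,0,0], "xyz": [[0,0.006,0.02],[0,0,0.025],[0,0,0.025],[0,0,0.025],[0,0,0.025],[0,0,0.025],[0,0,0.025],[0,0,0.02],[0,0,0.009],[0,0,0]], "twist": [[0,0,0],[0,0,0],[0,0,0],[0,0,0],[0,0,0],[0,0,0],[0,0,0],[0,0,0],[0,0,0],[0,0,0]]}}

```text
clock: 5.1
position: [0.5412, 0.171, 0.0616]
tool_rot: [3.141, 0.002, 0.237]
force: [-0.2, -0.8, 0.4]
grip_width: 0.0001
finger_force: 0.0
```

Run:
```python
from h import *
f=grab('scene'); a=f['img'][140:340,150:400,::-1]; cv2.imwrite('pics/c3.png',cv2.resize(a,None,fx=3,fy=3,interpolation=cv2.INTER_CUBIC))
O=np.array([.5937,.0895]);p=np.array(bot.observe()['position']);d=p[:2]-O;th=1.814
print(p,'r',d@[np.cos(th),np.sin(th)],'c',d@[-np.sin(th),np.cos(th)])
```

```text
[0.54172622 0.17118028 0.06253901] r 0.0917925191978961 c 0.030774571797309695
```

View pics/c3.png

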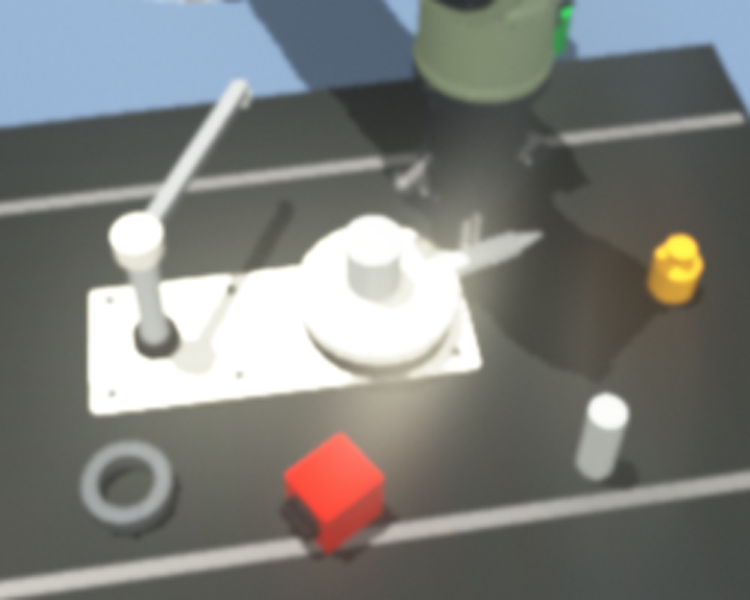

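The fingers stand just behind the bar (crop about (470,230)), clear of gauge and disc. Now I push round an arc.

Emit:
{"op": "apply_moves", "data": {"claw": [0,0,0,0,0,0,0,0,0,0,0,0,0,0,0,0,0,0,0,0], "xyz": [[0.005,-0.0025,0],[0.005,-0.0025,0],[0.0049,-0.0009,0],[0.0049,-0.0009,0],[0.0049,-0.0009,0],[0.0049,-0.0009,0],[0.0049,-0.0009,0],[0.0049,-0.0009,0],[0.0049,-0.0009,0],[0.0049,-0.0009,0],[0.0049,-0.0009,0],[0.0049,-0.0009,0],[0.0049,-0.0009,0],[0.0049,-0.0009,0],[0.0049,-0.0009,0],[0.0049,-0.0009,0],[0.0049,-0.0009,0],[0.0049,-0.0009,0],[0.0049,-0.0009,0],[0,0,0]], "twist": [[0,0,0],[0,0,0],[0,0,0.05],[0,0,0.05],[0,0,0.05],[0,0,0.05],[0,0,0.05],[0,0,0.05],[0,0,0.05],[0,0,0.05],[0,0,0.05],[0,0,0.05],[0,0,0.05],[0,0,0.05],[0,0,0.05],[0,0,0.05],[0,0,0.05],[0,0,0.05],[0,0,0.05],[0,0,0]]}}

```text
clock: 7.15
position: [0.633, 0.18, 0.0625]
tool_rot: [-3.142, -0.001, -0.615]
force: [-0.9, 0.5, 0.3]
grip_width: -0.0
finger_force: 0.0
```

Run:
```python
from h import *
f=grab('scene'); a=f['img'][140:340,150:400,::-1]; cv2.imwrite('pics/c4.png',cv2.resize(a,None,fx=3,fy=3,interpolation=cv2.INTER_CUBIC))
o=bot.observe();O=np.array([.5937,.0895]);p=np.array(o['position']);d=p[:2]-O;th=o['tool_rot'][2]+np.pi/2
print(p,o['force'],'th',th,'r',d@[np.cos(th),np.sin(th)],'c',d@[-np.sin(th),np.cos(th)])
```

```text
[0.63265737 0.18002647 0.06237301] [-0.38214194 -0.58769034  0.01234272] th 0.9579013306063451 r 0.09645915322089445 c 0.02020766732857756
```

View pics/c4.png

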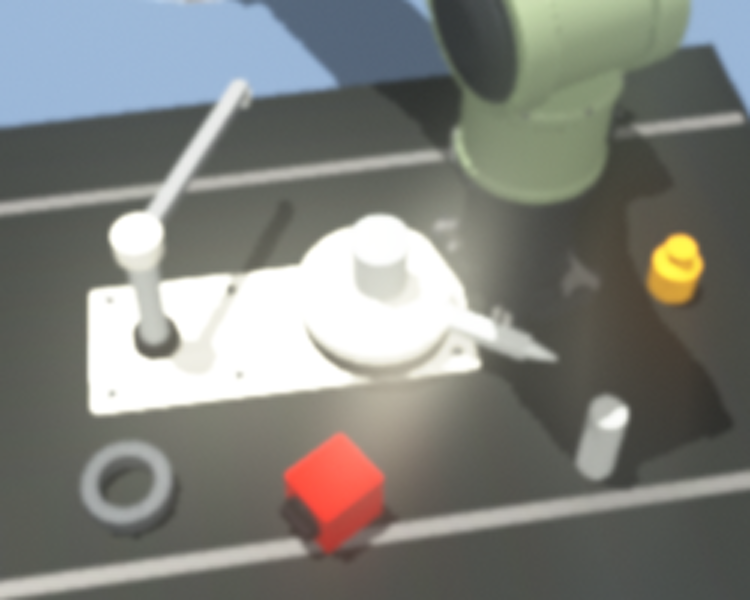

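The bar is touching the fingers; tip at crop (557,358). Compute its angle.

Run:
```python
from h import *
S=bot.grab_frame('scene');O=np.array([.5937,.0895])
s=lambda x,y,z:unproj(S,(x+.5)/3-.5+150,(y+.5)/3-.5+140,z)[:2]
for n,x,y,z in(('tip',557,358,.078),('post',607,412,.112),('gauge',380,231,.135)):
    p=s(x,y,z);d=p-O;print(n,p.round(4),np.hypot(*d).round(4),np.arctan2(d[1],d[0]).round(4))
```

```text
tip [0.674  0.2096] 0.1445 0.9813
post [0.7425 0.2208] 0.1984 0.7229
gauge [0.5823 0.0951] 0.0127 2.682
```

Emit:
{"op": "apply_moves", "data": {"claw": [0,0,0,0,0,0,0,0,0,0,0,0,0,0,0,0], "xyz": [[0.0049,-0.0009,0],[0.0049,-0.0009,0],[0.0049,-0.0009,0],[0.0049,-0.0009,0],[0.0049,-0.0009,0],[0,0,0],[-0.01,0,0],[-0.02,0,0],[-0.01,-0.01,0],[0,0,-0.03],[0,0,-0.04],[0,0,-0.04],[0,0,-0.04],[0,0,-0.04],[0,0,-0.01],[0,0,0]], "twist": [[0,0,0.05],[0,0,0.05],[0,0,0.05],[0,0,0.05],[0,0,0.05],[0,0,0],[0,0,0],[0,0,0],[0,0,0],[0,0,0],[0,0,0],[0,0,0],[0,0,0],[0,0,0],[0,0,0],[0,0,0]]}}

```text
clock: 8.85
position: [0.6354, 0.205, 0.2637]
tool_rot: [-3.139, -0.0, -0.862]
force: [-0.7, -0.3, -0.6]
grip_width: 0.0
finger_force: 0.0
```

Run:
```python
from h import *
o=bot.observe();print(o['qpos'],o['tool_rot'])
y=o['tool_rot'][2];d=np.array([.482,-.066])-o['position'][:2]
print('tool delta',d@[np.cos(y),np.sin(y)],d@[np.sin(y),-np.cos(y)])
```

```text
[-0.77972152  0.64321297  0.63790285  1.46495835 -0.40035622  1.16299536
 -2.51133584] [-3.13922926e+00 -4.46932117e-04 -8.61600394e-01]
tool delta 0.10569388368074352 0.29290165581766353
```

Emit:
{"op": "apply_moves", "data": {"claw": [0,0,0,0,0,0,0,0,0,0], "xyz": [[0.0106,0.0293,0],[0.0106,0.0293,0],[0.0106,0.0293,0],[0.0106,0.0293,0],[0.0106,0.0293,0],[0.0106,0.0293,0],[0.0106,0.0293,0],[0.0106,0.0293,0],[0.0106,0.0293,0],[0.0106,0.0293,0]], "twist": [[0,0,0],[0,0,0],[0,0,0],[0,0,0],[0,0,0],[0,0,0],[0,0,0],[0,0,0],[0,0,0],[0,0,0]]}}

```text
clock: 9.85
position: [0.48, -0.0672, 0.261]
tool_rot: [3.14, 0.001, -0.862]
force: [0.9, -0.3, -0.4]
grip_width: -0.0
finger_force: 0.0
```

Emit:
{"op": "apply_moves", "data": {"claw": [0,0,0,0,0,0,0,0,0,0,0,0,0,0,0], "xyz": [[0,0,0],[0,0,0],[0,0,0],[0,0,0],[0,0,0],[0,0,0],[0,0,0],[0,0,0],[0,0,0],[0,0,0],[0,0,0],[0,0,0],[0,0,0],[0,0,0],[0,0,0]], "twist": [[0,0,-0.134],[0,0,-0.134],[0,0,-0.134],[0,0,-0.134],[0,0,-0.134],[0,0,-0.134],[0,0,-0.134],[0,0,-0.134],[0,0,-0.134],[0,0,-0.134],[0,0,-0.134],[0,0,-0.134],[0,0,-0.134],[0,0,-0.134],[0,0,0]]}}

```text
clock: 11.35
position: [0.4808, -0.0663, 0.2611]
tool_rot: [-3.14, 0.001, 1.017]
force: [-0.3, 0.8, 0.1]
grip_width: -0.0001
finger_force: 0.0
```

Run:
```python
from h import *
f=grab('top'); g=grab('scene')
a=cv2.resize(f['img'][90:240,155:355,::-1],None,fx=4,fy=4,interpolation=cv2.INTER_CUBIC);cv2.imwrite('pics/c5.png',a)
a=cv2.resize(g['img'][140:340,150:400,::-1],None,fx=3,fy=3,interpolation=cv2.INTER_CUBIC);cv2.imwrite('pics/c6.png',a)
o=bot.observe();print(o['qpos'],o['position'],o['tool_rot'],o['clock'])
```

```text
[-0.24543157  0.27355164  0.32123804  1.93228642 -0.10474853  0.95284776
 -0.43587643] [ 0.48109576 -0.06646532  0.26152928] [-3.14063050e+00  6.09747436e-04  1.00936162e+00] 11.45
```

View pics/c5.png

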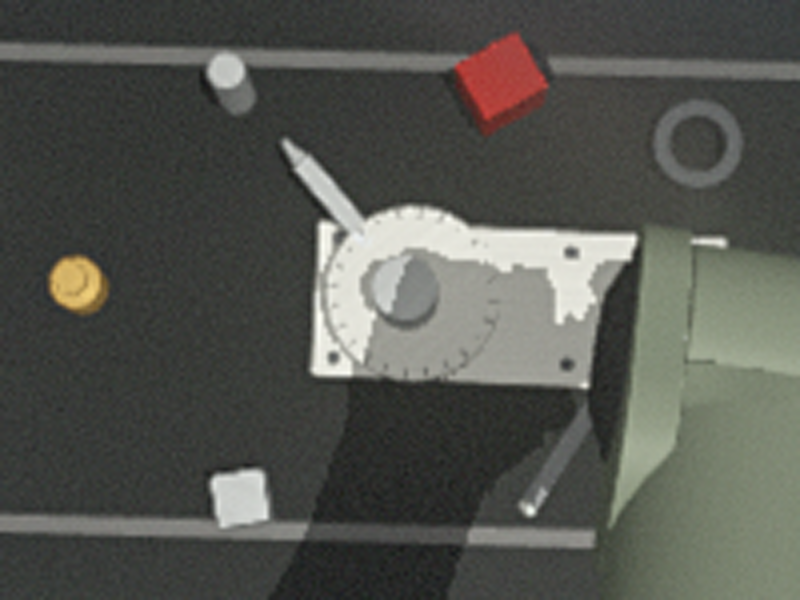

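View pics/c6.png

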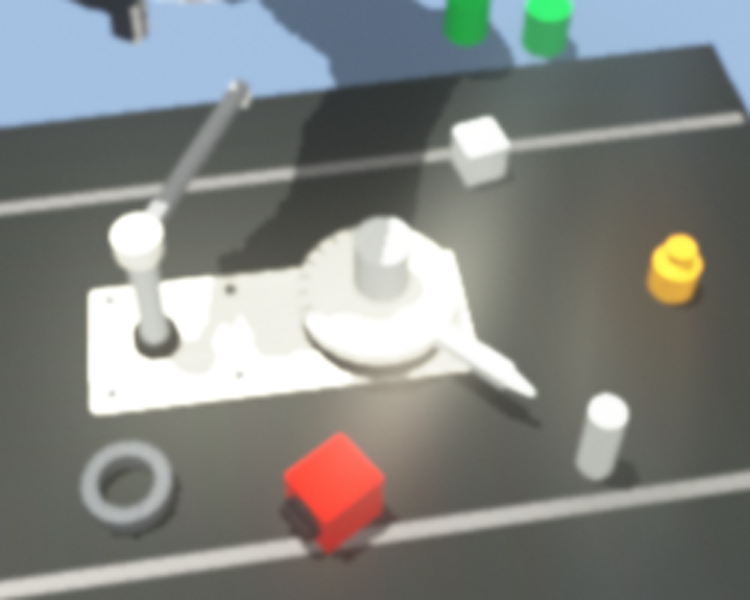

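Top: tip (284,141), post top (227,70), gauge top about (405,287). Scene: tip (535,394), post (607,412), gauge (381,232).

Run:
```python
from h import *
T=bot.grab_frame('top');S=bot.grab_frame('scene')
t=lambda x,y,z:unproj(T,(x+.5)/4-.5+155,(y+.5)/4-.5+90,z)[:2]
s=lambda x,y,z:unproj(S,(x+.5)/3-.5+150,(y+.5)/3-.5+140,z)[:2]
def rep(n,p,O):
    d=p-O;print(n,p.round(4),np.hypot(*d).round(4),np.arctan2(d[1],d[0]).round(4))
O=np.array([.5937,.0895]);H=np.array([.5905,-.0805])
rep('tipT',t(284,141,.078),O);rep('tipS',s(535,394,.078),O)
rep('tip barT',t(355,225,.085),O);
rep('postT',t(227,70,.112),O);rep('postTb',t(239,103,.04),O);rep('postS',s(607,412,.112),O)
rep('gT',t(405,287,.135),H);rep('gS',s(381,232,.135),H)
o=bot.observe();p=o['position'][:2];th=o['tool_rot'][2]+np.pi/2;d=p-H
print('th',th,'r',d@[np.cos(th),np.sin(th)],'c',d@[-np.sin(th),np.cos(th)],o['position'][2])
```

```text
tipT [0.6997 0.1829] 0.1413 0.7223
tipS [0.7009 0.186 ] 0.1443 0.7328
tip barT [0.6402 0.1311] 0.0624 0.7295
postT [0.7397 0.2202] 0.196 0.73
postTb [0.7359 0.22  ] 0.193 0.7425
postS [0.7425 0.2208] 0.1984 0.7229
gT [0.5894 0.0936] 0.1741 1.5768
gS [0.5834 0.0957] 0.1763 1.6113
th 2.5807252129090603 r 0.09986988481129427 c 0.04624266280751194 0.2618788134943629
```

Emit:
{"op": "apply_moves", "data": {"claw": [0,0,0,0,0,0,0,0,0,0], "xyz": [[0,0,0.02],[0,0,0.03],[0,0,0.03],[0,0,0.02],[0,0,0.012],[0,0,0],[0.008,0,0],[0.008,0,0],[0.006,0,0],[0.004,0,0]], "twist": [[0,0,0],[0,0,0],[0,0,0],[0,0,0],[0,0,0],[0,0,0],[0,0,0],[0,0,0],[0,0,0],[0,0,0]]}}

```text
clock: 12.55
position: [0.4961, -0.0437, 0.1508]
tool_rot: [3.141, -0.001, 1.014]
force: [1.2, 0.1, -0.1]
grip_width: 0.0001
finger_force: 0.0
```

Emit:
{"op": "apply_moves", "data": {"claw": [0,0,0,0,0,0,0,0,0,0,0,0,0,0,0,0,0,0], "xyz": [[0.005,-0.0009,0],[0.005,-0.0009,0],[0.005,-0.0009,0],[0.005,-0.0009,0],[0.005,-0.0009,0],[0.005,-0.0009,0],[0.005,-0.0009,0],[0.005,-0.0009,0],[0.005,-0.0009,0],[0.005,-0.0009,0],[0.005,-0.0009,0],[0.005,-0.0009,0],[0.005,-0.0009,0],[0.005,-0.0009,0],[0.005,-0.0009,0],[0.005,-0.0009,0],[0.005,-0.0009,0],[0,0,0]], "twist": [[0,0,0.05],[0,0,0.05],[0,0,0.05],[0,0,0.05],[0,0,0.05],[0,0,0.05],[0,0,0.05],[0,0,0.05],[0,0,0.05],[0,0,0.05],[0,0,0.05],[0,0,0.05],[0,0,0.05],[0,0,0.05],[0,0,0.05],[0,0,0.05],[0,0,0.05],[0,0,0]]}}

```text
clock: 14.35
position: [0.5548, 0.0155, 0.1504]
tool_rot: [3.141, -0.0, 0.163]
force: [0.6, -0.4, 1.1]
grip_width: 0.0002
finger_force: 0.0
```

Run:
```python
from h import *
g=grab('scene')
a=cv2.resize(g['img'][140:340,150:400,::-1],None,fx=3,fy=3,interpolation=cv2.INTER_CUBIC);cv2.imwrite('pics/c7.png',a)
H=np.array([.5905,-.0805]);o=bot.observe();p=o['position'][:2];th=o['tool_rot'][2]+np.pi/2;d=p-H
print('th',th,'r',d@[np.cos(th),np.sin(th)],'c',d@[-np.sin(th),np.cos(th)],o['position'][2],o['force'])
```

```text
th 1.7350644018767907 r 0.10043075166008084 c 0.019965534299006868 0.15036030136493708 [0.21684772 0.90802563 0.06891389]
```

View pics/c7.png

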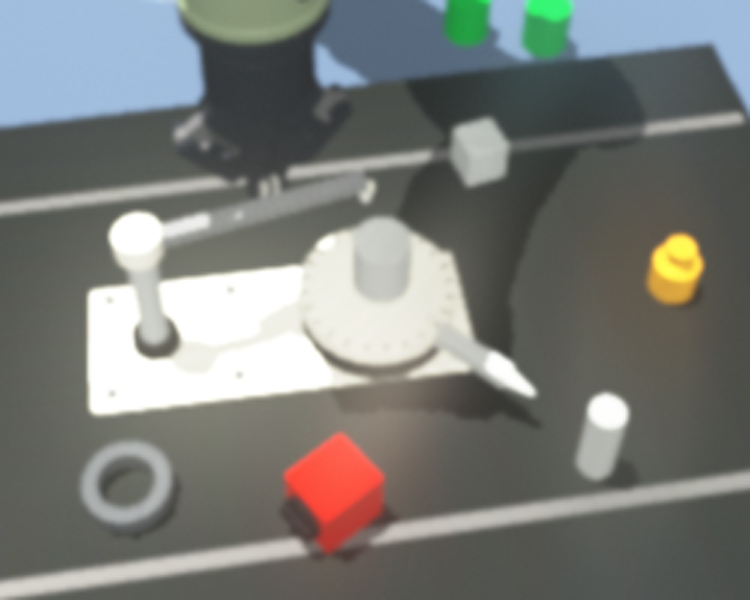

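The arm is touching the fingers, with its end at crop (366,182) and stylus tip near (366,200). Check the angle.

Run:
```python
from h import *
S=bot.grab_frame('scene');H=np.array([.5905,-.0805])
s=lambda x,y,z:unproj(S,(x+.5)/3-.5+150,(y+.5)/3-.5+140,z)[:2]
for n,q in(('end',s(364,178,.173)),('sty',s(366,200,.144)),('hub',s(137,234,.179)),('g',s(381,232,.135))):
    d=q-H;print(n,q.round(4),np.hypot(*d).round(4),np.arctan2(d[1],d[0]).round(4))
print([proj(S,list(H+.17*np.array([np.cos(a),np.sin(a)]))+[.144]) for a in(1.765,1.585)],proj(S,[.588,.094,.135]))
```

```text
end [0.5625 0.0864] 0.1692 1.7373
sty [0.5588 0.0888] 0.1722 1.756
hub [ 0.5931 -0.0781] 0.0035 0.7327
g [0.5834 0.0957] 0.1763 1.6113
[(np.float64(270.4801681850144), np.float64(206.10380060456922)), (np.float64(274.3261693295715), np.float64(216.39854043595727))] (np.float64(276.2912114902736), np.float64(218.7231972117136))
```

Emit:
{"op": "apply_moves", "data": {"claw": [0,0,0,0,0,0,0,0,0,0,0,0,0,0,0,0,0,0], "xyz": [[0.005,-0.0009,0],[0.005,-0.0009,0],[0.005,-0.0009,0],[0.0015,-0.0003,0],[0,0,0],[0,0,0],[-0.01,0,0],[-0.02,0,0],[-0.03,0,0],[0,0,-0.03],[0,0,-0.04],[0,0,-0.04],[0,0.04,0],[0,0.04,0],[0,0.04,0],[0,0.04,0],[0,0.04,0],[0,0,0]], "twist": [[0,0,0.05],[0,0,0.05],[0,0,0.05],[0,0,0.015],[0,0,0],[0,0,0],[0,0,0],[0,0,0],[0,0,0],[0,0,0],[0,0,0],[0,0,0],[0,0,0],[0,0,0],[0,0,0],[0,0,0],[0,0,0],[0,0,0]]}}

```text
clock: 16.25
position: [0.508, -0.1854, 0.2606]
tool_rot: [3.14, -0.0, -0.008]
force: [0.9, 0.7, 1.1]
grip_width: -0.0
finger_force: 0.0
```

Run:
```python
from h import *
f=grab('top'); g=grab('scene')
a=cv2.resize(f['img'][100:210,190:350,::-1],None,fx=2.5,fy=3.4,interpolation=cv2.INTER_CUBIC)
a=cv2.resize(f['img'][100:210,195:325,::-1],None,fx=3,fy=3,interpolation=cv2.INTER_CUBIC)
b=cv2.resize(g['img'][180:290,185:315,::-1],None,fx=3,fy=3,interpolation=cv2.INTER_CUBIC)
cv2.imwrite('pics/c8.png',np.hstack([a,b]))
```

```text
(no output)
```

View pics/c8.png

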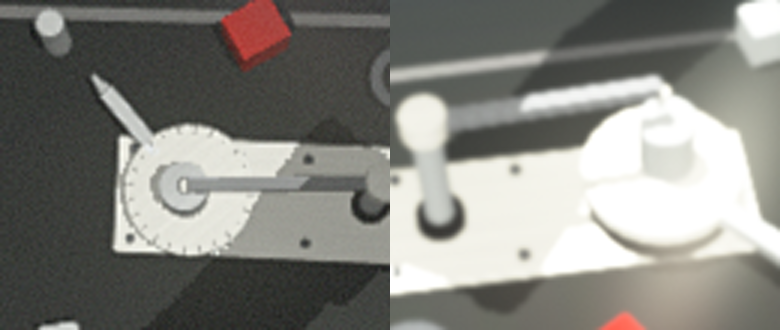

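The stylus end appears over the gauge (top: end (184,186), gauge centre about (180,187)), and the pointer is aimed at the post. Quick numeric check, then hand in if it is within tolerance.

Run:
```python
from h import *
T=bot.grab_frame('top');S=bot.grab_frame('scene')
t=lambda x,y,z:unproj(T,(x+.5)/3-.5+195,(y+.5)/3-.5+100,z)[:2]
s=lambda x,y,z:unproj(S,(x-390+.5)/3-.5+185,(y+.5)/3-.5+180,z)[:2]
e=[t(184,186,.173),s(658,80,.173)];g=[t(180,187,.135),s(667,129,.135)]
print(e,g,[np.hypot(*(a-b)) for a,b in zip(e,g)])
d=np.hypot(*(np.mean(e,0)-np.mean(g,0)));print(d)
if d<.009 and np.hypot(*(e[0]-g[0]))<.012: print(bot.job_done())
```

```text
[array([0.58237514, 0.09204402]), array([0.58408273, 0.0890589 ])] [array([0.5876876, 0.0967655]), array([0.59906723, 0.09353088])] [np.float64(0.007107352234001859), np.float64(0.01563758368057274)]
0.011140983856016662
```

The scene gauge pick was the mistake: the stylus hid part of its top. The earlier unobstructed scene pick was (0.583, 0.096), and the gauge hasn't been touched since. Using that, the offset is about 7 mm in both views, against the 14 mm limit, so I hand in.

```bash
python3 -c "
from workcell import bot
print(bot.job_done())"
```

```text
the job is handed in; nothing more can be done
None
```

I handed the job in at about 16 s on the robot's clock, but it returned no verdict. By my camera measurements the pointer aims at the round post to within about 2 mm (limit 10 mm), the stylus hangs about 7 mm from the gauge's axis (limit 14 mm), and the hand is clear.

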